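# Tip bearing balls from a scoop into the free cell of a rotor tray

## Task

Every cell of the blue compartment tray holds a black rotor except one, which is empty and lined with a grey felt pad. Lift the small metal scoop by its upright handle and tip the two steel balls out through the slot at its front end so that both drop straight into that felt-lined cell and nowhere else. Then stand the empty scoop back upright on the bench and let go of it.

Things in the scene. Friction and masses are not known exactly. Their poses are not given: they have to be found in the camera images.
- scoop_grip (a point): centre of the black handle grip (16 mm thick in x, 30 wide in y, 46 tall) that stands up at the back of a small loose aluminium scoop, 95 mm above the bench, z up. The scoop, 0.08 to 0.17 kg, is an open-topped pan 77 mm long (x), 48 wide, sides 34 high. Its pouring end is at the scoop's -x, where a guard plate 42 mm high closes the front.
- scoop_spout (a point): middle of the slot (25 mm in x, 42 in y) in the pan's underside just behind the guard, 61 mm towards -x and 93 mm below the grip centre; balls tipped out fall through it. The floor behind rises 14 degrees to it, so balls stay back while level; they roll out when the pouring end is dipped some 20 degrees; 45 degrees empties it, and then the pan's lowest edge is 11 mm below this point.
- cell (a point): middle of the top of the grey felt pad (60 x 57 x 3 mm) in the one empty cell, 5 mm above the bench, z up. The cell is 67 mm (x) by 64 (y), x and y along the tray's sides. The fixed blue tray, 149 mm (x) by 212 (y), rim 34 mm high, has 2 cells along x by 3 along y; dividers 3 mm thick, tops 29 mm above the bench. The other cells hold rotors no higher than the rim.
- ball_1_center (a point): a polished steel bearing ball, 18 mm diameter, 24 g; the point is its centre. It starts in the scoop, lying against the back wall beside the other ball.
- ball_2_center (a point): the other polished steel bearing ball, 18 mm diameter, 24 g; the point is its centre. It starts in the scoop, lying against the back wall beside the other ball.
Things that resemble listed ones, but are neither listed nor needed, are in the scene too. There is more than one size of the part that bears cell; the job needs the larger.

How it is judged:
On the way, in this order (a step that is already met when the one before it is completed fails the run):
1. the scoop is lifted at least 40 mm off the bench with both balls in it (height (world z) of scoop_grip above 0.135 m and distance between each of ball_1_center, ball_2_center and scoop_grip below 0.097 m), for 0.1 s.
2. both balls lie in the felt-lined cell while the scoop is still up off the bench (x of ball_1_center in the frame of cell between -0.033 and 0.033 m and y of ball_1_center in the frame of cell between -0.031 and 0.031 m and z of ball_1_center in the frame of cell between 0 and 0.02 m and x of ball_2_center in the frame of cell between -0.033 and 0.033 m and y of ball_2_center in the frame of cell between -0.031 and 0.031 m and z of ball_2_center in the frame of cell between 0 and 0.02 m and height (world z) of scoop_grip above 0.11 m), for 0.1 s.
At the end, for the whole second after the job is handed in: Both balls lie at rest on the floor of the felt-lined cell (centres within 33 mm along x and 31 mm along y of its middle, less than 20 mm above the pad), and the scoop stands at rest on the bench, upright within 10 degrees (grip centre 87 to 103 mm above the bench) (x of ball_1_center in the frame of cell between -0.033 and 0.033 m and y of ball_1_center in the frame of cell between -0.031 and 0.031 m and z of ball_1_center in the frame of cell between 0 and 0.02 m and x of ball_2_center in the frame of cell between -0.033 and 0.033 m and y of ball_2_center in the frame of cell between -0.031 and 0.031 m and z of ball_2_center in the frame of cell between 0 and 0.02 m and height (world z) of scoop_grip between 0.087 and 0.103 m and angle between scoop_grip's own z axis and vertical below 0.17 rad and linear speed of each of ball_1, ball_2, scoop below 0.05 m/s); the robot touches nothing.
It fails at once if a ball drops from the lifted scoop anywhere but into the felt-lined cell ((height (world z) of ball_1_center below 0.028 m and height (world z) of scoop_grip above 0.135 m and not (x of ball_1_center in the frame of cell between -0.033 and 0.033 m and y of ball_1_center in the frame of cell between -0.031 and 0.031 m)) or (height (world z) of ball_2_center below 0.028 m and height (world z) of scoop_grip above 0.135 m and not (x of ball_2_center in the frame of cell between -0.033 and 0.033 m and y of ball_2_center in the frame of cell between -0.031 and 0.031 m))).
It also fails if it takes over 54 s, if anything falls off the work surface, if the arm or the gripper's body presses on something with over 40 N, if the wrist force passes 120 N, or if a joint passes its speed limit or range.

## Robot

A 6-joint arm with a two-finger parallel gripper is mounted at the origin on a cart in front of the work surface, level with it; the furniture and walls round the work are solid. World frame = base frame: x ahead of the robot, y to its left, z up, the work surface at z = 0. Lengths are in m, angles in rad, forces in N, time in s.
With the tool pointing down it reaches from about 0.225 to 0.875 m from the base axis. Payload 3.4 kg.
Tool frame: the origin (TCP) lies at the very end of the fingers, on their centre line; the grasp point (between the pads) lies 19 mm behind it; z points along the fingers, y is the line along which they close (so a half turn about z gives the same grasp; the last joint's range is limited). The gripper opens to 85 mm and grips with 20 to 120 N. Pads are 22 mm wide; open, the fingers measure 114 mm over their backs; the gripper's body (76 mm by 85 mm) begins 54 mm behind the grasp point. The pads swing forward as they close: fully open they stand 13 mm farther back than shut.
Start: joints at [-1.363, 0.276, 1.505, -0, 1.361, -0.121], TCP at [0.186, -0.544, 0.231] pointing down, gripper open.
Joint ranges: [-2.89, 2.89], [-0.75, 2.08], [0.22, 2.7], [-1.18, 4.32], [0.11, 2.71], [-2.7, 2.7]. Speed limits (rad/s): [2.57, 2.57, 3.14, 3.14, 3.14, 3.14].

## Interface

Orientations are given as a unit quaternion [w, x, y, z].
In Python, from rig import get_state, optics, sign_off gives the robot as it stands.
- The arm moves only by the tool send_rows, never from a script. Its argument "increments" is a list of rows, each an object with "gripper": the gripper's target within -1 to 1 (shut at 1, half-way at 0, fully open at -1); "linear": the shift along the world's x, y, z in m, a list of three; "delta_rot": the turn, a rotation vector about the world's x, y, z in rad, a list of three. In form: [{"gripper": gripper, "linear": [dx, dy, dz], "delta_rot": [rx, ry, rz]}, ...]. A call has 1 to 8 rows; each row is the pose to reach, as a shift and turn from the pose commanded when the call began; what a row does not reach only later rows make up. A row lasts 1/10 s, in which the tool goes at most 50 mm and 8.59 degrees, less where a joint would pass 70% of its speed; a pose out of reach is approached as far as the arm can. A call with a gripper value outside its range is refused whole. The fingers move at their own pace and stop on an object; "newtons" is the grip in N (left out, the last holds). Time passes only in rows, so rows that repeat a pose let the fingers close. It gives the time, the measured TCP pose, the force, the opening and the grip force at its end, in the units of the state.
- get_state(): the state, without advancing time (a new reading comes with each control period).
- optics.get_image(name): name is "scene" or "side" or "wrist"; returns a dict with "pixels" (420x560x3 uint8, blue, green, red), "K" (3x3 intrinsics, pixels), "rvec" (rotation vector, rad) and "tvec" (3), from world to camera coordinates, as OpenCV has them; the wrist camera has in their place "T_tool_cam" (4x4, takes a point from camera to tool coordinates, whose origin is the TCP and whose axes are the flange's). Camera axes: x right, y down, z forward; pixel columns grow to the right and rows downward; lengths in m; the calibration is good to about 2 mm. A picture is of the moment at which its call begins: read the wrist's pose just before it. There is no depth.
- sign_off(): hands the job in; it is judged then, once.
The state is a dict: "clock": time; "qpos": joint angles; "qd": joint speeds; "effort": joint torques, N m; "position": TCP position; "ee_rot": TCP orientation; "contact_force": force on the tool from outside, world axes, zero at the start; "moment": the same for the moment, N m; "width": finger opening in m; "gripper_force": force on a finger pad.
Only numpy, scipy, OpenCV 4.12 (cv2) and the standard library are available. Lean on these libraries where they do the work, as an engineer would, in place of code of your own. Each camera call takes 0.05 s, during which the arm holds its last target. There are 200 camera calls.

## Working session

There is one attempt and no reset: what is moved stays moved. The work goes in short steps, Python scripts to look and compute and a tool call to move; the robot and the scene stay as the last step left them, time stands still between calls to the robot, and variables do not carry over. Pictures are saved under pics/ and viewed, at most 11 in all, crops included, and the job is handed in when it is done.

Besides the shell and the picture viewer there is one more tool, called after "Emit:" by a JSON object that holds its "method" and its "body", one argument or row to a line. send_rows: Moves the arm, as the interface text tells. Its arguments: {"type":"object","properties":{"increments":{"type":"array"},"newtons":{"type":"number"}},"required":["increments"]}

```bash
mkdir -p pics; cat > h.py <<'E'
import numpy as np,cv2
from rig import get_state,optics,sign_off
from scipy.spatial.transform import Rotation as R
def cam(n):
    s=get_state(); d=optics.get_image(n); K=np.array(d["K"])
    if n=="wrist":
        T=np.eye(4);q=s["ee_rot"];T[:3,:3]=R.from_quat([q[1],q[2],q[3],q[0]]).as_matrix();T[:3,3]=s["position"]
        T=T@np.array(d["T_tool_cam"]);Rc,c=T[:3,:3],T[:3,3]
    else:
        M=cv2.Rodrigues(np.array(d["rvec"],float))[0];Rc=M.T;c=-Rc@np.array(d["tvec"],float).ravel()
    return d["pixels"],K,Rc,c
def ray(K,Rc,c,uv,z):
    v=Rc@np.linalg.inv(K)@[uv[0],uv[1],1]; return c+v*(z-c[2])/v[2]
def tri(a,b):
    A=[];y=[]
    for (K,Rc,c,uv) in (a,b):
        v=Rc@np.linalg.inv(K)@[uv[0],uv[1],1];v/=np.linalg.norm(v);P=np.eye(3)-np.outer(v,v);A.append(P);y.append(P@c)
    return np.linalg.lstsq(np.vstack(A),np.hstack(y),rcond=None)[0]
E
python3 - <<'E'
from h import *
import pickle
D={}
for n in("scene","side","wrist"):
    D[n]=cam(n);cv2.imwrite(f"pics/{n}0.png",D[n][0]);print(n,D[n][3],D[n][2][:,2])
pickle.dump(D,open("d0.pkl","wb"));s=get_state();print(s)
E
```

```text
scene [-0.0715863   1.0036099   0.61753271] [ 0.54522205 -0.65634594 -0.52148147]
side [ 0.54156914 -0.43514189  0.79927047] [-0.06927154  0.73294886 -0.67674768]
wrist [ 0.25517883 -0.52115237  0.3725476 ] [-0.27381427 -0.09081994 -0.95748498]
{'clock': 0.15, 'qpos': array([-1.36300975e+00,  2.76463699e-01,  1.50582462e+00,  1.63942984e-05,
        1.36071159e+00, -1.21034049e-01]), 'qd': array([-0.00121911, -0.00074368, -0.00323712, -0.00145861,  0.00035622,
        0.00126693]), 'effort': array([ 9.48336601e-04, -4.17147017e+01, -2.46031576e+01, -2.52916479e-04,
        7.57128582e-03, -5.47362475e-06]), 'position': array([ 0.18558446, -0.54381782,  0.23063752]), 'ee_rot': array([-7.03312134e-04,  9.86515078e-01,  1.63668892e-01, -2.25029380e-05]), 'contact_force': array([ 0.10373326, -0.19496566, -0.03170884]), 'moment': array([-0.04236252, -0.01076246, -0.00746136]), 'gripper_force': 0.0, 'width': 0.08488805951119455}
```

View pics/scene0.png

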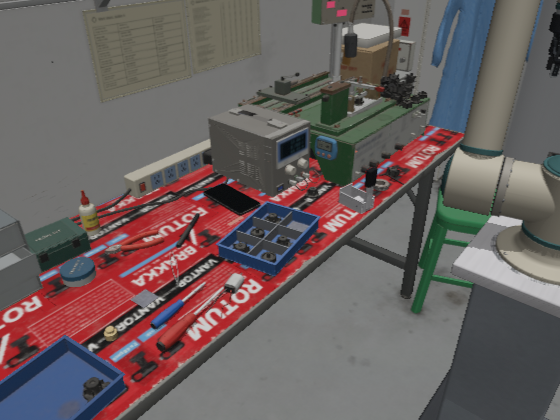

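View pics/side0.png

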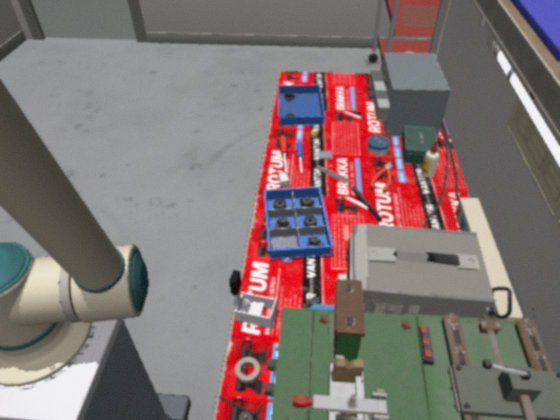

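The scene view shows the six-cell tray at (270,238) and the scoop at (358,192). In the side view the tray is at (297,222), its felt cell at about (284,241), the scoop pan at (257,308) and the black grip at (235,283). A plain single tray sits at (300,105). I'll zoom in.

```bash
python3 - <<'E'
from h import *
import pickle
D=pickle.load(open("d0.pkl","rb"))
a=D["side"][0][180:330,220:345];b=D["scene"][0][160:280,210:400]
a=cv2.resize(a,None,fx=3.6,fy=3.6,interpolation=cv2.INTER_CUBIC);b=cv2.resize(b,None,fx=2,fy=2,interpolation=cv2.INTER_CUBIC)
im=np.zeros((600,800,3),np.uint8);im[:a.shape[0],:a.shape[1]]=a[:600];b=b[:, :350];im[:b.shape[0],450:450+b.shape[1]]=b
cv2.imwrite("pics/z.png",im)
def f(uv,z):return ray(*D["side"][1:],uv,z).round(3)
print("felt",f((284,241),.005),"tray corners",[f(p,.034) for p in((265,190),(321,186),(268,257),(331,252))],"grip",f((235,283),.095),"pan",f((257,308),.034),"othertray",[f(p,.034) for p in((280,87),(320,87),(280,122),(325,122))])
E
```

```text
felt [0.478 0.28  0.005] tray corners [array([0.417, 0.427, 0.034]), array([0.562, 0.453, 0.034]), array([0.449, 0.203, 0.034]), array([0.588, 0.228, 0.034])] grip [0.399 0.083 0.095] pan [0.441 0.07  0.034] othertray [array([0.409, 0.973, 0.034]), array([0.548, 0.982, 0.034]), array([0.428, 0.751, 0.034]), array([0.568, 0.76 , 0.034])]
```

View pics/z.png

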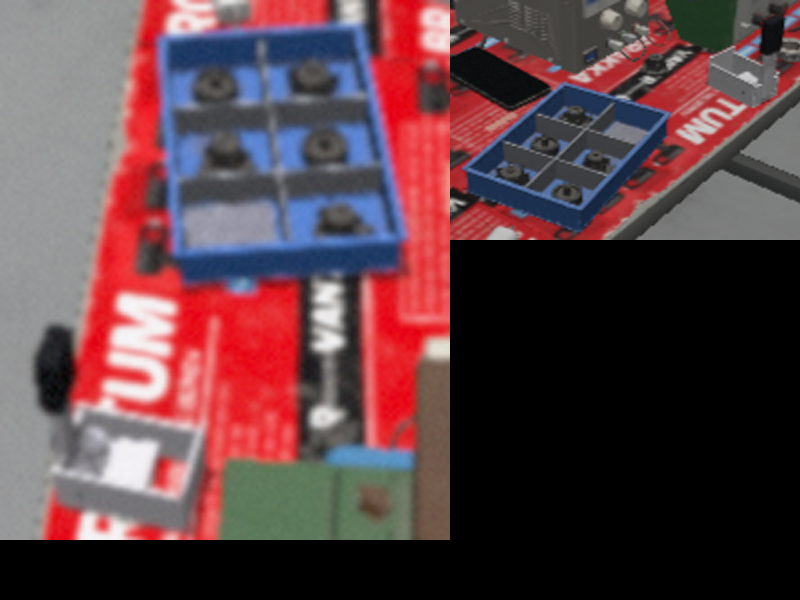

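```bash
python3 - <<'E'
from h import *
import pickle
D=pickle.load(open("d0.pkl","rb"))
S=D["side"][1:];C=D["scene"][1:]
t=lambda a,b:tri((*S,a),(*C,b)).round(3)
print("psu topleft far",t((357,226),(265,145)),"psu alt",t((355,300),(311,124)))
print("grip",t((235,283),(371,178)))
for z in(.1,.2):print("lathe left",[ray(*S,p,z).round(3) for p in((283,310),(275,400),(335,285))])
G=cv2.inRange(D["side"][0],(0,0,0),(60,60,60))[265:300,225:248]
ys,xs=np.nonzero(G);print("gripmask",xs.mean()+225,ys.mean()+265,len(xs))
E
```

```text
psu topleft far [0.634 0.199 0.152] psu alt [0.624 0.02  0.155]
grip [0.398 0.085 0.091]
lathe left [array([0.497, 0.026, 0.1  ]), array([ 0.498, -0.138,  0.1  ]), array([0.592, 0.089, 0.1  ])]
lathe left [array([ 0.504, -0.04 ,  0.2  ]), array([ 0.504, -0.18 ,  0.2  ]), array([0.585, 0.014, 0.2  ])]
gripmask 234.85106382978722 282.5531914893617 188
```

Emit:
{"method": "send_rows", "body": {
  "increments": [
    {"gripper": -1, "linear": [0, 0, 0.05], "delta_rot": [0, 0, 0.12]},
    {"gripper": -1, "linear": [0.0, 0.03, 0.1], "delta_rot": [0, 0, 0.25]},
    {"gripper": -1, "linear": [0.02, 0.08, 0.1], "delta_rot": [0, 0, 0.38]},
    {"gripper": -1, "linear": [0.04, 0.13, 0.1], "delta_rot": [0, 0, 0.5]},
    {"gripper": -1, "linear": [0.06, 0.18, 0.1], "delta_rot": [0, 0, 0.63]},
    {"gripper": -1, "linear": [0.08, 0.23, 0.1], "delta_rot": [0, 0, 0.75]},
    {"gripper": -1, "linear": [0.09, 0.27, 0.1], "delta_rot": [0, 0, 0.88]},
    {"gripper": -1, "linear": [0.1, 0.32, 0.1], "delta_rot": [0, 0, 1.0]}
  ]
}}

```text
clock: 0.95
position: [0.2835, -0.2338, 0.3311]
ee_rot: [0.0, 0.786, 0.618, 0.0]
contact_force: [0.3, -0.3, 0.2]
width: 0.0857
gripper_force: 0.0
```

Emit:
{"method": "send_rows", "body": {
  "increments": [
    {"gripper": -1, "linear": [0.02, 0.05, 0], "delta_rot": [0, 0, 0.12]},
    {"gripper": -1, "linear": [0.04, 0.1, 0], "delta_rot": [0, 0, 0.24]},
    {"gripper": -1, "linear": [0.05, 0.15, 0], "delta_rot": [0, 0, 0.24]},
    {"gripper": -1, "linear": [0.07, 0.2, 0], "delta_rot": [0, 0, 0.24]},
    {"gripper": -1, "linear": [0.09, 0.25, 0], "delta_rot": [0, 0, 0.24]},
    {"gripper": -1, "linear": [0.11, 0.29, 0], "delta_rot": [0, 0, 0.24]},
    {"gripper": -1, "linear": [0.116, 0.32, 0], "delta_rot": [0, 0, 0.24]},
    {"gripper": -1, "linear": [0.116, 0.32, 0], "delta_rot": [0, 0, 0.24]}
  ]
}}

```text
clock: 1.75
position: [0.3997, 0.0888, 0.3308]
ee_rot: [-0.001, 0.705, 0.709, 0.001]
contact_force: [-0.2, -1.2, 0.3]
width: 0.0854
gripper_force: 0.0
```

```bash
python3 - <<'E'
from h import *
import pickle
w=cam("wrist");cv2.imwrite("pics/w1.png",w[0]);pickle.dump(w,open("w1.pkl","wb"));s=get_state();print(s["position"],s["ee_rot"],w[3],w[2][:,2])
E
```

```text
[0.39907665 0.0862354  0.33081886] [-4.30723240e-04  7.05827198e-01  7.08383775e-01 -4.55467510e-04] [0.39941024 0.16097431 0.4730603 ] [ 7.45767359e-04 -2.85049088e-01 -9.58512630e-01]
```

View pics/w1.png

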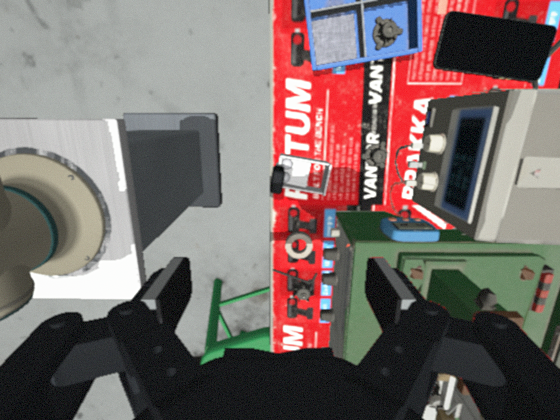

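The wrist view (right = +x, down = −y) shows the grip at (277,179), the pan at (308,175) pointing about +x with a slight −y tilt, and the felt cell at (334,40). I'll measure with masks.

```bash
python3 - <<'E'
from h import *
import pickle
p,K,Rc,c=pickle.load(open("w1.pkl","rb"))
hsv=cv2.cvtColor(p,cv2.COLOR_BGR2HSV)
g=((hsv[...,2]<60)).astype(np.uint8)
def blob(m,x0,x1,y0,y1):
    q=np.zeros_like(m);q[y0:y1,x0:x1]=m[y0:y1,x0:x1]
    n,l,st,ce=cv2.connectedComponentsWithStats(q);i=1+st[1:,4].argmax();return (l==i).astype(np.uint8),ce[i],st[i]
m,ce,st=blob(g,262,292,160,200);r=cv2.minAreaRect(cv2.findNonZero(m));print("grip",ce,st,r, ray(K,Rc,c,r[0],.118),ray(K,Rc,c,r[0],.107))
gp=(cv2.boxPoints(r));print([ray(K,Rc,c,q,.118)[:2].round(3) for q in gp])
f=((hsv[...,1]<70)&(hsv[...,2]>90)).astype(np.uint8)
m,ce,st=blob(f,305,365,5,68);r=cv2.minAreaRect(cv2.findNonZero(m));print("felt",ce,st,[ray(K,Rc,c,q,.005)[:2].round(3) for q in cv2.boxPoints(r)],ray(K,Rc,c,r[0],.005))
b=cv2.resize(p[145:205,255:345],None,fx=8,fy=8,interpolation=cv2.INTER_CUBIC)
b=b[:480];a=cv2.resize(p[0:80,295:375],(600-480+0,120));im=np.zeros((600,720,3),np.uint8);im[:480]=b;im[480:,:120]=a;cv2.imwrite("pics/w1z.png",im)
E
```

```text
grip [276.89655172 179.625     ] [271 166  13  27 232] ((276.802001953125, 178.98019409179688), (11.542430877685547, 26.46799087524414), 5.710592269897461) [0.39800603 0.09008169 0.118     ] [0.39796252 0.0878854  0.107     ]
[array([0.389, 0.074]), array([0.393, 0.107]), array([0.406, 0.106]), array([0.404, 0.073])]
felt [334.18167621  38.40655908] [ 311   12   46   53 1921] [array([0.442, 0.297]), array([0.501, 0.304]), array([0.514, 0.243]), array([0.453, 0.236])] [0.47771892 0.2706609  0.005     ]
```

View pics/w1z.png

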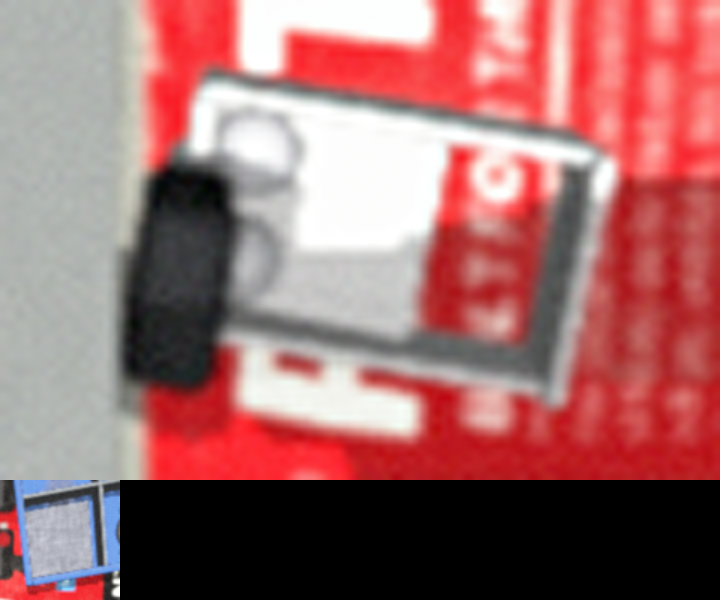

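The zoom shows the pan axis at about −11° in world terms (pouring end towards +x), both balls against the back wall and the grip at about (0.398, 0.087). I'll descend onto it.

Emit:
{"method": "send_rows", "body": {
  "increments": [
    {"gripper": -1, "linear": [-0.001, 0.001, -0.05], "delta_rot": [0, 0, -0.1]},
    {"gripper": -1, "linear": [-0.001, 0.001, -0.09], "delta_rot": [0, 0, -0.19]},
    {"gripper": -1, "linear": [-0.001, 0.001, -0.13], "delta_rot": [0, 0, -0.19]},
    {"gripper": -1, "linear": [-0.001, 0.001, -0.16], "delta_rot": [0, 0, -0.19]},
    {"gripper": -1, "linear": [-0.001, 0.001, -0.19], "delta_rot": [0, 0, -0.19]},
    {"gripper": -1, "linear": [-0.001, 0.001, -0.22], "delta_rot": [0, 0, -0.19]},
    {"gripper": -1, "linear": [-0.001, 0.001, -0.24], "delta_rot": [0, 0, -0.19]},
    {"gripper": -1, "linear": [-0.001, 0.001, -0.252], "delta_rot": [0, 0, -0.19]}
  ]
}}

```text
clock: 2.6
position: [0.3966, 0.0835, 0.0778]
ee_rot: [-0.001, 0.772, 0.635, -0.002]
contact_force: [-0.4, 0.7, -0.3]
width: 0.0856
gripper_force: 0.0
```

```bash
python3 - <<'E'
from h import *
w=cam("wrist");s=cam("side");a=s[0][240:340,200:320];im=np.zeros((420,800,3),np.uint8);im[:,:420]=w[0][:,80:500];im[:316,420:]=cv2.resize(a,(380,316));cv2.imwrite("pics/g.png",im)
q=get_state();print(q["position"],q["ee_rot"],q["contact_force"],q["qpos"])
E
```

```text
[0.39634635 0.08361478 0.07796047] [-0.00105262  0.77224276  0.6353237  -0.0019535 ] [-0.37228686 -1.05021797  0.18539007] [ 3.63744821e-02  1.81117498e-01  2.07658989e+00 -8.98886909e-04
  8.88268412e-01  2.30880044e-01]
```

View pics/g.png

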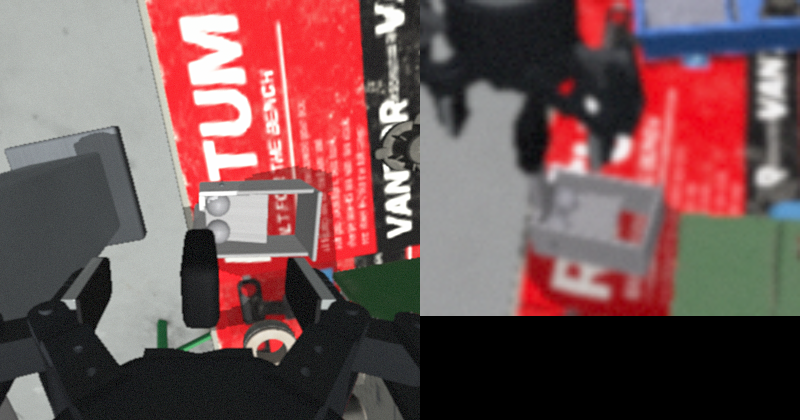

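The grip is centred between the fingers at (280,280) in the wrist frame, and the yaw is aligned. I'll close now.

Emit:
{"method": "send_rows", "body": {
  "increments": [
    {"gripper": -1, "linear": [0.002, 0.003, 0], "delta_rot": [0, 0, 0]},
    {"gripper": 0.3, "linear": [0.002, 0.003, 0], "delta_rot": [0, 0, 0]},
    {"gripper": 0.5, "linear": [0.002, 0.003, 0], "delta_rot": [0, 0, 0]},
    {"gripper": 0.6, "linear": [0.002, 0.003, 0], "delta_rot": [0, 0, 0]},
    {"gripper": 1, "linear": [0.002, 0.003, 0], "delta_rot": [0, 0, 0]},
    {"gripper": 1, "linear": [0.002, 0.003, 0], "delta_rot": [0, 0, 0]},
    {"gripper": 1, "linear": [0.002, 0.003, 0], "delta_rot": [0, 0, 0]},
    {"gripper": 1, "linear": [0.002, 0.003, 0], "delta_rot": [0, 0, 0]}
  ],
  "newtons": 60
}}

```text
clock: 3.5
position: [0.4003, 0.0883, 0.0797]
ee_rot: [0.0, 0.772, 0.636, 0.0]
contact_force: [-0.3, 1.0, 4.1]
width: 0.0153
gripper_force: 59.0
```

Emit:
{"method": "send_rows", "body": {
  "increments": [
    {"gripper": 1, "linear": [0, 0, 0], "delta_rot": [0, 0, 0]},
    {"gripper": 1, "linear": [0, 0, 0.005], "delta_rot": [0, 0, 0]},
    {"gripper": 1, "linear": [0, 0, 0.015], "delta_rot": [0, 0, 0]},
    {"gripper": 1, "linear": [0, 0, 0.03], "delta_rot": [0, 0, 0]},
    {"gripper": 1, "linear": [0, 0, 0.05], "delta_rot": [0, 0, 0]},
    {"gripper": 1, "linear": [0, 0, 0.065], "delta_rot": [0, 0, 0]},
    {"gripper": 1, "linear": [0, 0, 0.075], "delta_rot": [0, 0, 0]},
    {"gripper": 1, "linear": [0, 0, 0.08], "delta_rot": [0, 0, 0]}
  ]
}}

```text
clock: 4.3
position: [0.4006, 0.0882, 0.1604]
ee_rot: [0.001, 0.772, 0.636, 0.001]
contact_force: [-0.5, -0.2, -2.1]
width: 0.0158
gripper_force: 58.5
```

Emit:
{"method": "send_rows", "body": {
  "increments": [
    {"gripper": 1, "linear": [0, 0.01, 0.01], "delta_rot": [0, 0, 0.05]},
    {"gripper": 1, "linear": [0, 0.025, 0.02], "delta_rot": [0, 0, 0.12]},
    {"gripper": 1, "linear": [0, 0.045, 0.02], "delta_rot": [0, 0, 0.19]},
    {"gripper": 1, "linear": [0, 0.065, 0.02], "delta_rot": [0, 0, 0.26]},
    {"gripper": 1, "linear": [0, 0.08, 0.02], "delta_rot": [0, 0, 0.31]},
    {"gripper": 1, "linear": [0, 0.09, 0.02], "delta_rot": [0, 0, 0.33]},
    {"gripper": 1, "linear": [0, 0.09, 0.02], "delta_rot": [0, 0, 0.33]},
    {"gripper": 1, "linear": [0, 0.09, 0.02], "delta_rot": [0, 0, 0.33]}
  ]
}}

```text
clock: 5.1
position: [0.3998, 0.1781, 0.1791]
ee_rot: [-0.0, 0.656, 0.754, -0.001]
contact_force: [0.1, -0.3, -1.1]
width: 0.0154
gripper_force: 58.5
```

```bash
python3 - <<'E'
from h import *
import pickle
w=cam("wrist");pickle.dump(w,open("w2.pkl","wb"));cv2.imwrite("pics/w2.png",w[0])
q=get_state();print(q["position"],q["ee_rot"],q["contact_force"],q["width"])
E
```

```text
[0.39992118 0.17781747 0.17917007] [ 2.22419582e-05  6.56674877e-01  7.54173664e-01 -4.34360337e-04] [-0.19336718 -0.46533752 -1.6232944 ] 0.015502939889824688
```

View pics/w2.png

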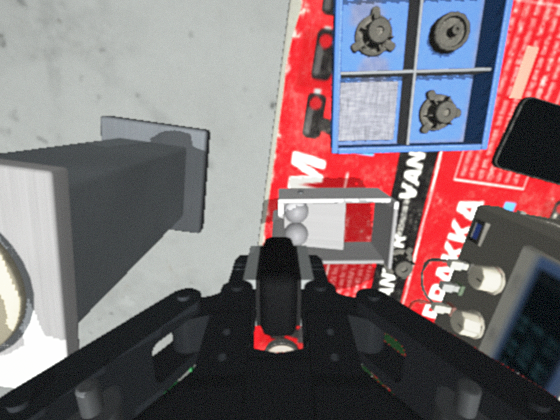

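The scoop is held level with both balls at the back (292,212 and 296,234). The felt cell spans roughly (340–400, 80–145) and is nearly parallel to the pan.

```bash
python3 - <<'E'
from h import *
import pickle
p,K,Rc,c=pickle.load(open("w2.pkl","rb"))
hsv=cv2.cvtColor(p,cv2.COLOR_BGR2HSV)
f=np.zeros(p.shape[:2],np.uint8);f[70:152,330:412]=((hsv[...,1]<60)&(hsv[...,2]>90))[70:152,330:412]
f=cv2.morphologyEx(f,cv2.MORPH_OPEN,np.ones((5,5)))
r=cv2.minAreaRect(cv2.findNonZero(f));print(r)
P=[ray(K,Rc,c,q,.005)[:2] for q in cv2.boxPoints(r)];P=np.array(P);print(P.round(4),P.mean(0),np.linalg.norm(np.diff(P,axis=0),axis=1),np.degrees(np.arctan2(*(np.diff(P,axis=0)[:,::-1].T))))
b=np.zeros(p.shape[:2],np.uint8);b[:160,300:520]=cv2.inRange(hsv,(100,90,60),(125,255,255))[:160,300:520]
pts=[(332,152),(487,147),(332,76)]
for y in(100,60,140):
    xs=np.nonzero(b[y])[0];print(y,xs.min(),xs.max(),ray(K,Rc,c,(xs.min(),y),.034)[:2],ray(K,Rc,c,(xs.max(),y),.034)[:2])
for x in(345,440):
    ys=np.nonzero(b[:,x])[0];print(x,ys.max(),ray(K,Rc,c,(x,ys.max()),.034)[:2],ray(K,Rc,c,(x,ys.max()),.005)[:2])
# pan
t=np.radians(97.98-90)
d=np.array([np.cos(t),np.sin(t)]);n=np.array([-d[1],d[0]]);T=np.array([.3999,.1778])
for uv,z in(((285,190),.1335),((388,190),.1335),((300,262),.1335),((396,262),.1415),((388,188),.1415),((375,240),.1)):
    q=ray(K,Rc,c,uv,z)[:2]-T;print(uv,"along",(q@d).round(4),"lat",(q@n).round(4))
E
```

```text
((368.0, 105.0), (70.0, 58.0), 90.0)
[[0.4424 0.3021]
 [0.4987 0.3099]
 [0.5156 0.2446]
 [0.4557 0.2362]] [0.4781075  0.27318654] [0.05677088 0.0674974  0.06055436] [   7.93999688  -75.44374426 -172.04493585]
100 333 494 [0.43714642 0.27183555] [0.58275052 0.29215951]
60 333 501 [0.43078803 0.30450327] [0.57734706 0.32493909]
140 332 487 [0.44304995 0.23654713] [0.58856581 0.25688169]
345 152 [0.45754757 0.22719675] [0.46438966 0.22488968]
440 150 [0.54721918 0.24164557] [0.56311912 0.24079799]
(285, 190) along 0.0043 lat 0.0275
(388, 190) along 0.0714 lat 0.0275
(300, 262) along 0.0152 lat -0.0244
(396, 262) along 0.079 lat -0.0202
(388, 188) along 0.0682 lat 0.0307
(375, 240) along 0.078 lat -0.0221
```

Emit:
{"method": "send_rows", "body": {
  "increments": [
    {"gripper": 1, "linear": [0.003, 0.012, 0], "delta_rot": [0, 0, 0]},
    {"gripper": 1, "linear": [0.007, 0.033, 0], "delta_rot": [0, 0, 0]},
    {"gripper": 1, "linear": [0.012, 0.055, 0], "delta_rot": [0, 0, 0]},
    {"gripper": 1, "linear": [0.016, 0.073, 0], "delta_rot": [0, 0, -0.0]},
    {"gripper": 1, "linear": [0.0175, 0.083, -0.01], "delta_rot": [0, 0, 0]},
    {"gripper": 1, "linear": [0.0175, 0.083, -0.025], "delta_rot": [0, 0, 0]},
    {"gripper": 1, "linear": [0.0175, 0.083, -0.037], "delta_rot": [0, 0, 0]},
    {"gripper": 1, "linear": [0.0175, 0.083, -0.043], "delta_rot": [0, 0, 0]}
  ]
}}

```text
clock: 5.95
position: [0.4165, 0.2605, 0.1345]
ee_rot: [-0.001, 0.657, 0.754, -0.002]
contact_force: [-0.4, -0.1, -1.3]
width: 0.0153
gripper_force: 58.5
```

Emit:
{"method": "send_rows", "body": {
  "increments": [
    {"gripper": 1, "linear": [0, 0, 0], "delta_rot": [0, 0, 0]},
    {"gripper": 1, "linear": [0, 0, 0], "delta_rot": [0, 0, 0]}
  ]
}}

```text
clock: 6.15
position: [0.4179, 0.261, 0.1364]
ee_rot: [0.0, 0.657, 0.754, 0.0]
contact_force: [-0.0, 0.2, -2.6]
width: 0.0156
gripper_force: 58.5
```

```bash
python3 - <<'E'
from h import *
a=cam("side")[0][150:310,230:370];b=cam("scene")[0][140:280,210:380];im=np.zeros((420,800,3),np.uint8)
im[:,:367]=cv2.resize(a,(367,420));im[:350,370:795]=cv2.resize(b,(425,350));cv2.imwrite("pics/p.png",im)
q=get_state();print(q["position"],q["ee_rot"],q["contact_force"],q["qpos"])
E
```

```text
[0.41819828 0.26120967 0.13691185] [3.42654282e-04 6.56831096e-01 7.54037381e-01 6.49772290e-04] [-0.20061448  0.37323727 -0.2606653 ] [ 4.17150678e-01  2.28318459e-01  1.82455423e+00 -8.00304200e-05
  1.08725251e+00  2.79608872e-01]
```

View pics/p.png

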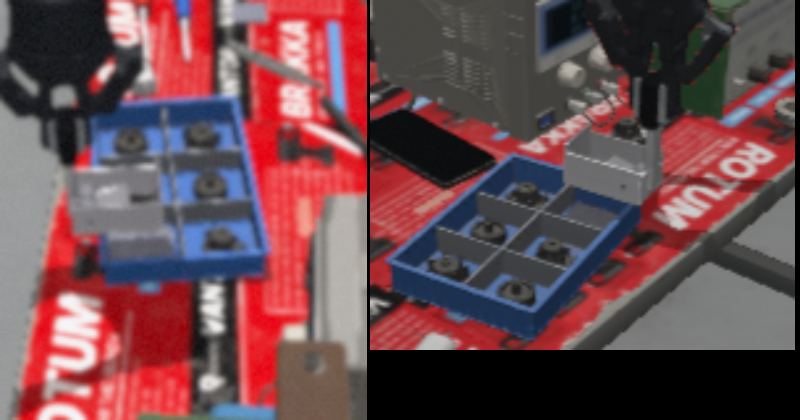

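The pan is level above the felt cell, clear of the rim: (115,200) in the side crop and (605,165) in the scene crop. I'll tip it about the spout.

Emit:
{"method": "send_rows", "body": {
  "increments": [
    {"gripper": 1, "linear": [0.004, 0.001, 0.003], "delta_rot": [-0.007, 0.05, 0]},
    {"gripper": 1, "linear": [0.008, 0.001, 0.006], "delta_rot": [-0.014, 0.099, 0]},
    {"gripper": 1, "linear": [0.012, 0.002, 0.008], "delta_rot": [-0.021, 0.149, 0]},
    {"gripper": 1, "linear": [0.0165, 0.002, 0.0105], "delta_rot": [-0.027, 0.198, 0]},
    {"gripper": 1, "linear": [0.021, 0.003, 0.0125], "delta_rot": [-0.034, 0.248, 0]},
    {"gripper": 1, "linear": [0.0255, 0.0035, 0.0145], "delta_rot": [-0.041, 0.297, 0]},
    {"gripper": 1, "linear": [0.03, 0.004, 0.016], "delta_rot": [-0.048, 0.347, 0]},
    {"gripper": 1, "linear": [0.035, 0.005, 0.0175], "delta_rot": [-0.055, 0.396, 0]}
  ]
}}

```text
clock: 7.05
position: [0.4538, 0.2663, 0.1545]
ee_rot: [-0.13, 0.644, 0.739, -0.149]
contact_force: [0.5, 0.5, -0.8]
width: 0.0151
gripper_force: 58.6
```

Emit:
{"method": "send_rows", "body": {
  "increments": [
    {"gripper": 1, "linear": [0, 0, 0], "delta_rot": [0, 0, 0]},
    {"gripper": 1, "linear": [0, 0, 0], "delta_rot": [0, 0, 0]},
    {"gripper": 1, "linear": [0, 0, 0], "delta_rot": [0, 0, 0]},
    {"gripper": 1, "linear": [0.0095, 0.0015, 0.002], "delta_rot": [-0.014, 0.099, 0]},
    {"gripper": 1, "linear": [0.019, 0.003, 0.0035], "delta_rot": [-0.027, 0.198, 0]},
    {"gripper": 1, "linear": [0.029, 0.004, 0.0035], "delta_rot": [-0.041, 0.297, 0]},
    {"gripper": 1, "linear": [0.0385, 0.0055, 0.0025], "delta_rot": [-0.055, 0.396, 0]},
    {"gripper": 1, "linear": [0.0385, 0.0055, 0.0025], "delta_rot": [-0.055, 0.396, 0]}
  ]
}}

```text
clock: 7.85
position: [0.4926, 0.2715, 0.1519]
ee_rot: [-0.256, 0.605, 0.694, -0.295]
contact_force: [-0.2, -0.5, -2.6]
width: 0.0153
gripper_force: 59.6
```

Emit:
{"method": "send_rows", "body": {
  "increments": [
    {"gripper": 1, "linear": [0, 0, 0], "delta_rot": [0, 0, 0]},
    {"gripper": 1, "linear": [0.0045, 0.0005, -0.001], "delta_rot": [-0.007, 0.05, 0]},
    {"gripper": 1, "linear": [0.0045, 0.0005, -0.001], "delta_rot": [-0.007, 0.05, 0]},
    {"gripper": 1, "linear": [0.0045, 0.0005, -0.001], "delta_rot": [-0.007, 0.05, 0]}
  ]
}}

```text
clock: 8.25
position: [0.4949, 0.2723, 0.1569]
ee_rot: [-0.27, 0.598, 0.688, -0.31]
contact_force: [-0.2, 0.1, -1.0]
width: 0.0152
gripper_force: 59.6
```

```bash
python3 - <<'E'
from h import *
a=cam("side")[0][150:310,230:370];b=cam("scene")[0][140:280,210:380];im=np.zeros((420,800,3),np.uint8)
im[:,:367]=cv2.resize(a,(367,420));im[:350,370:795]=cv2.resize(b,(425,350));cv2.imwrite("pics/p2.png",im)
q=get_state();print(q["position"],q["ee_rot"],q["contact_force"],q["qpos"],q["clock"])
E
```

```text
[0.49497134 0.27232522 0.15689961] [-0.26998937  0.59839042  0.68768347 -0.31004206] [-0.72998676  0.04266412 -1.082633  ] [0.30059875 0.77655944 1.10899499 0.14019577 2.09256206 0.1778368 ] 8.35
```

View pics/p2.png

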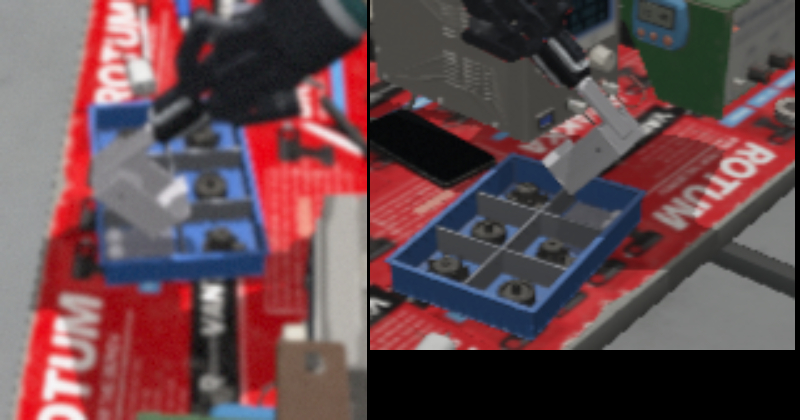

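Two balls appear in the felt cell at (113,235) and (115,250) in the side crop, and the scoop is dipped about 47°. I'll level it, lift it and check.

Emit:
{"method": "send_rows", "body": {
  "increments": [
    {"gripper": 1, "linear": [0, 0, 0.015], "delta_rot": [0, 0, 0]},
    {"gripper": 1, "linear": [-0.009, -0.001, 0.03], "delta_rot": [0.014, -0.1, 0]},
    {"gripper": 1, "linear": [-0.022, -0.003, 0.03], "delta_rot": [0.034, -0.24, 0]},
    {"gripper": 1, "linear": [-0.035, -0.005, 0.03], "delta_rot": [0.053, -0.38, 0]},
    {"gripper": 1, "linear": [-0.05, -0.007, 0.03], "delta_rot": [0.073, -0.52, 0]},
    {"gripper": 1, "linear": [-0.06, -0.009, 0.03], "delta_rot": [0.092, -0.66, 0]},
    {"gripper": 1, "linear": [-0.075, -0.01, 0.025], "delta_rot": [0.11, -0.78, 0]},
    {"gripper": 1, "linear": [-0.08, -0.011, 0.025], "delta_rot": [0.118, -0.842, 0]}
  ]
}}

```text
clock: 9.15
position: [0.4109, 0.2602, 0.1822]
ee_rot: [0.0, 0.656, 0.755, 0.001]
contact_force: [0.1, -0.0, -1.8]
width: 0.0157
gripper_force: 59.6
```

Emit:
{"method": "send_rows", "body": {
  "increments": [
    {"gripper": 1, "linear": [0, -0.02, 0], "delta_rot": [0, 0, -0.05]},
    {"gripper": 1, "linear": [-0.003, -0.05, 0], "delta_rot": [0, 0, -0.12]},
    {"gripper": 1, "linear": [-0.007, -0.08, 0], "delta_rot": [0, 0, -0.19]},
    {"gripper": 1, "linear": [-0.011, -0.11, 0], "delta_rot": [0, 0, -0.26]},
    {"gripper": 1, "linear": [-0.015, -0.14, 0], "delta_rot": [0, 0, -0.31]},
    {"gripper": 1, "linear": [-0.015, -0.16, 0], "delta_rot": [0, 0, -0.33]},
    {"gripper": 1, "linear": [-0.015, -0.17, 0], "delta_rot": [0, 0, -0.33]},
    {"gripper": 1, "linear": [-0.015, -0.17, 0], "delta_rot": [0, 0, -0.33]}
  ]
}}

```text
clock: 9.95
position: [0.4004, 0.0906, 0.1813]
ee_rot: [0.0, 0.772, 0.636, 0.001]
contact_force: [-0.8, 0.8, -1.3]
width: 0.0149
gripper_force: 59.6
```

```bash
python3 - <<'E'
from h import *
w=cam("wrist");a=cam("side")[0][180:340,210:350];im=np.zeros((420,800,3),np.uint8)
im[:,:430]=w[0][:,90:520];im[:,432:800]=cv2.resize(a,(368,420));cv2.imwrite("pics/q.png",im)
q=get_state();print(q["position"],q["ee_rot"],q["contact_force"],q["clock"])
E
```

```text
[0.40062532 0.09177183 0.18087021] [-3.62056035e-04  7.71578997e-01  6.36132687e-01  9.61973536e-04] [-0.47554721 -0.36856071 -1.23534739] 10.05
```

View pics/q.png

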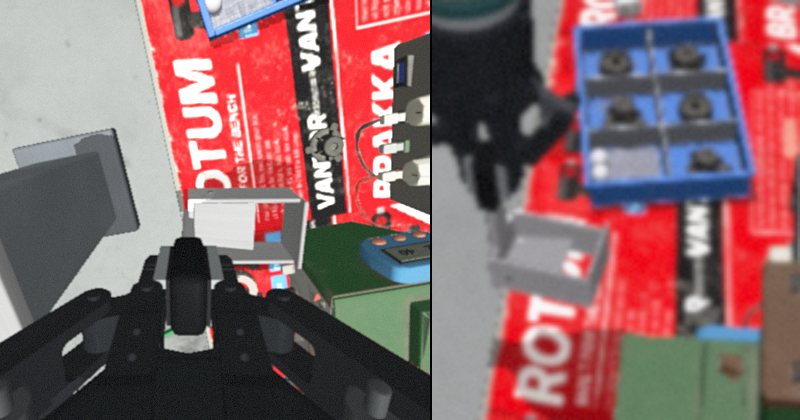

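Both balls lie in the felt cell ((598,158) and (600,170) in the side crop) and the scoop is empty. I'll set it down.

Emit:
{"method": "send_rows", "body": {
  "increments": [
    {"gripper": 1, "linear": [0.003, 0, -0.02], "delta_rot": [0, 0, 0]},
    {"gripper": 1, "linear": [0.006, 0, -0.045], "delta_rot": [0, 0, 0]},
    {"gripper": 1, "linear": [0.008, 0, -0.065], "delta_rot": [0, 0, 0]},
    {"gripper": 1, "linear": [0.008, 0, -0.08], "delta_rot": [0, 0, 0]},
    {"gripper": 1, "linear": [0.008, 0, -0.09], "delta_rot": [0, 0, 0]},
    {"gripper": 1, "linear": [0.008, 0, -0.095], "delta_rot": [0, 0, 0]},
    {"gripper": 1, "linear": [0.008, 0, -0.098], "delta_rot": [0, 0, 0]},
    {"gripper": 1, "linear": [0.008, 0, -0.1], "delta_rot": [0, 0, 0]}
  ]
}}

```text
clock: 10.85
position: [0.4091, 0.0915, 0.0806]
ee_rot: [0.0, 0.771, 0.636, 0.001]
contact_force: [0.3, 0.4, -1.3]
width: 0.0151
gripper_force: 59.6
```

Emit:
{"method": "send_rows", "body": {
  "increments": [
    {"gripper": 1, "linear": [0, 0, 0], "delta_rot": [0, 0, 0]},
    {"gripper": 1, "linear": [0, 0, -0.001], "delta_rot": [0, 0, 0]},
    {"gripper": 1, "linear": [0, 0, -0.001], "delta_rot": [0, 0, 0]}
  ]
}}

```text
clock: 11.15
position: [0.4091, 0.0912, 0.0797]
ee_rot: [0.0, 0.772, 0.636, 0.001]
contact_force: [0.3, 0.3, -1.7]
width: 0.0157
gripper_force: 59.8
```

Emit:
{"method": "send_rows", "body": {
  "increments": [
    {"gripper": 1, "linear": [0, 0, -0.001], "delta_rot": [0, 0, 0]},
    {"gripper": 1, "linear": [0, 0, -0.001], "delta_rot": [0, 0, 0]},
    {"gripper": 1, "linear": [0, 0, -0.001], "delta_rot": [0, 0, 0]}
  ]
}}

```text
clock: 11.45
position: [0.4091, 0.0913, 0.0796]
ee_rot: [0.0, 0.772, 0.636, 0.001]
contact_force: [-2.6, 0.1, 9.0]
width: 0.0154
gripper_force: 61.0
```

Emit:
{"method": "send_rows", "body": {
  "increments": [
    {"gripper": 1, "linear": [0, 0, -0.001], "delta_rot": [0, 0, 0]},
    {"gripper": 1, "linear": [0, 0, -0.001], "delta_rot": [0, 0, 0]}
  ]
}}

```text
clock: 11.65
position: [0.4092, 0.0913, 0.0796]
ee_rot: [0.0, 0.772, 0.636, 0.001]
contact_force: [-4.4, 0.5, 18.8]
width: 0.0154
gripper_force: 62.3
```

Emit:
{"method": "send_rows", "body": {
  "increments": [
    {"gripper": 1, "linear": [0, 0, 0.0015], "delta_rot": [0, 0, 0]},
    {"gripper": 0.6, "linear": [0, 0, 0.0015], "delta_rot": [0, 0, 0]},
    {"gripper": 0.3, "linear": [0, 0, 0.0015], "delta_rot": [0, 0, 0]},
    {"gripper": 0, "linear": [0, 0, 0.0015], "delta_rot": [0, 0, 0]},
    {"gripper": -0.3, "linear": [0, 0, 0.0015], "delta_rot": [0, 0, 0]},
    {"gripper": -0.3, "linear": [0, 0, 0.0015], "delta_rot": [0, 0, 0]},
    {"gripper": -0.3, "linear": [0, 0, 0.0015], "delta_rot": [0, 0, 0]},
    {"gripper": -0.3, "linear": [0, 0, 0.0015], "delta_rot": [0, 0, 0]}
  ]
}}

```text
clock: 12.45
position: [0.4086, 0.0912, 0.0787]
ee_rot: [-0.0, 0.772, 0.636, 0.0]
contact_force: [-0.3, 0.5, 1.1]
width: 0.0557
gripper_force: 0.0
```

Emit:
{"method": "send_rows", "body": {
  "increments": [
    {"gripper": -0.3, "linear": [0, 0, 0.01], "delta_rot": [0, 0, 0]},
    {"gripper": -0.3, "linear": [0, 0, 0.03], "delta_rot": [0, 0, 0]},
    {"gripper": -0.3, "linear": [0, 0, 0.06], "delta_rot": [0, 0, 0]},
    {"gripper": -0.3, "linear": [0, 0, 0.1], "delta_rot": [0, 0, 0]},
    {"gripper": -0.3, "linear": [0, 0, 0.13], "delta_rot": [0, 0, 0]},
    {"gripper": -0.3, "linear": [0, 0, 0.15], "delta_rot": [0, 0, 0]},
    {"gripper": -0.3, "linear": [0, 0, 0.15], "delta_rot": [0, 0, 0]},
    {"gripper": -0.3, "linear": [0, 0, 0.15], "delta_rot": [0, 0, 0]}
  ]
}}

```text
clock: 13.25
position: [0.4084, 0.0912, 0.229]
ee_rot: [-0.0, 0.771, 0.636, 0.001]
contact_force: [-0.6, -0.1, -0.4]
width: 0.0554
gripper_force: 0.0
```

```bash
python3 - <<'E'
from h import *
w=cam("wrist");a=cam("side")[0][180:340,210:350];im=np.zeros((420,800,3),np.uint8)
im[:,:430]=w[0][:,90:520];im[:,432:800]=cv2.resize(a,(368,420));cv2.imwrite("pics/r.png",im)
E
```

```text
(no output)
```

View pics/r.png

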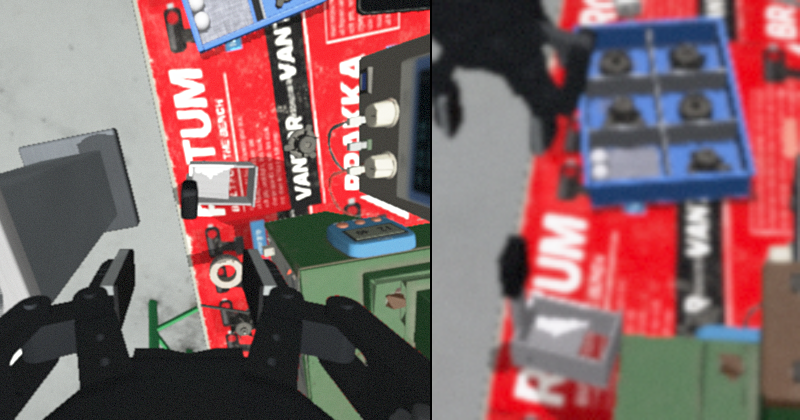

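The scoop stands upright on the bench, let go of, and both balls are at the left side of the felt cell. I'll hand it in.

```bash
python3 -c "
from rig import sign_off;print(sign_off())"
```

```text
the job is handed in; nothing more can be done
None
```

I tipped both balls into the felt-lined cell, stood the empty scoop upright on the bench and let go of it; the job is handed in, though sign-off gave no verdict back.

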